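# Clear the biscuit packing table by weight and close the carry box

## Robot

A 7-joint arm with a two-finger parallel gripper is mounted at the origin on the work surface. World frame = base frame: x ahead of the robot, y to its left, z up, the work surface at z = 0. Lengths are in m, angles in rad, forces in N, time in s.
With the tool pointing down it reaches from about 0.425 to 0.925 m from the base axis. Payload 6.8 kg.
Tool frame: the origin (TCP) lies between the finger pads; the fingertips stand r.tcp_to_tips ahead of it and the grasp point (between the pads) is the TCP (r.tcp_to_tips is the distance from the TCP to the fingertips, in m); z points along the fingers, y is the line along which they close (so a half turn about z gives the same grasp; the last joint's range is limited). The gripper opens to 85 mm and grips with 20 to 120 N. Pads are 22 mm wide; open, the fingers measure 114 mm over their backs; the gripper's body (76 mm by 85 mm) begins 54 mm behind the grasp point. The pads swing forward as they close: fully open they stand 13 mm farther back than shut.
Start: joints at [-1.425, 0.477, 0.022, 1.555, -0.011, 1.109, -0.083], TCP at [0.169, 0.653, 0.25] pointing down, gripper open.
Joint ranges: [-2.96, 2.96], [-0.34, 2.1], [-1.41, 1.46], [0.24, 2.44], [-1.37, 4.51], [0.17, 1.92], [-2.96, 2.96]. Speed limits (rad/s): [2.39, 2.39, 3.14, 3.14, 3.14, 3.14, 3.14].

## Interface

Orientations are given as a rotation vector (axis times angle).
In Python, from bench import r gives the robot as it stands.
- The arm moves only by the tool servo_tool, never from a script. Its argument "commands" is a list of rows, each a list of 2 entries, a list of its own where there are three numbers: the shift along the tool's x, y, z normalised to -1 to 1, where 1 is 250 mm, then the turn, a rotation vector about the tool's x, y, z normalised to -1 to 1, where 1 is 90 degrees. In form: [[[dx, dy, dz], [ax, ay, az]], ...]. A call has 1 to 20 rows; each row is the pose to reach, as a shift and turn from the pose commanded when the call began, along the tool's axes at that moment; what a row does not reach only later rows make up. A row lasts 1/10 s, in which the tool goes at most 50 mm and 8.59 degrees, less where a joint would pass 70% of its speed; a pose out of reach is approached as far as the arm can. A call with a number of a shift or a turn outside -1 to 1 is refused whole. A call with a gripper value outside its range is refused whole. "claw" is the closure, from 0 (fully open) to 1 (shut), set as the call begins (left out, the last holds). The fingers move at their own pace and stop on an object; "squeeze" is the grip in N (left out, the last holds). Time passes only in rows, so rows that repeat a pose let the fingers close. It gives the time, the measured TCP pose, the force, the opening and the grip force at its end, in the units of the state.
- r.get_obs(): the state, without advancing time (a new reading comes with each control period).
- r.grab_frame(name): name is "side" or "top"; returns (picture, depth): 420x560x3 uint8, red, green, blue; 420x560 float32, m along the optical axis (not along the pixel's ray), 0 where there is no reading.
- r.camera_model(name): a dict with "fx", "fy", "cx", "cy" (pixels), "extrinsics" (4x4, takes a point from camera to world coordinates). Camera axes: x right, y down, z forward; pixel columns grow to the right and rows downward; lengths in m; the calibration is good to about 2 mm. A picture is of the moment at which its call begins. camera_model takes no time and is no camera call.
- r.hand_in(): hands the job in; it is judged then, once.
Trained networks look in the newest picture that a camera, given by its name, has taken for a name from the list of things; names that differ only in an ending like _2 or _b are one class to them, and where a whole thing is asked for, a point or a joint stands for the part that bears it (a point fixed in the world has none). Each returns a list of dicts, best first, with "confidence" (0 to 1); they miss things now and then, are a little off and sometimes report something else, mostly with a low value. They report only what shows in the picture. A call takes as long as a camera call.
- r.boxes_of(camera, target): "uv" ([column, row] in pixels, amid what is visible of it).
- r.mark_of(camera, target): "uv" ([column, row] in pixels: a listed point, or the origin of a listed thing).
The state is a dict: "clock": time; "joints": joint angles; "qvel": joint speeds; "tau": joint torques, N m; "tcp_pos": TCP position; "orientation": TCP orientation; "contact_force": force on the tool from outside, world axes, zero at the start; "moment": the same for the moment, N m; "grip_width": finger opening in m; "gripper_force": force on a finger pad.
Only numpy, scipy, OpenCV 4.12 (cv2) and the standard library are available. Lean on these libraries where they do the work, as an engineer would, in place of code of your own. Each camera call takes 0.05 s, during which the arm holds its last target. There are 200 camera calls.

## Task

Clear the packing table. Some of the square biscuit tins are packed and the others are still empty, and with their lids on you can only tell by lifting them: stand every packed tin upright in the white carry box, and every empty one upright on the wicker tray together with the loose biscuits that lie on the bare table; set the tins down, never drop them. When everything is sorted, shut the box's lid fully and then fold its clip all the way down against the front of the box; leave the cutter and the sugar shaker where they are.

Things in the scene. Friction and masses are not known exactly. Their poses are not given: they have to be found in the camera images.
- tin_a: Square lidded biscuit tin, 60 x 60 x 84 mm high, opaque, its lid fixed on; origin at the centre of its underside, z up, x and y square to its sides. The four tins look exactly alike: an empty one weighs about 120 g, a packed one (with a block of biscuits, fill, inside) 390 to 490 g in all; one to three of them are packed
- tin_b: Square lidded biscuit tin, 60 x 60 x 84 mm high, opaque, its lid fixed on; origin at the centre of its underside, z up, x and y square to its sides. The four tins look exactly alike: an empty one weighs about 120 g, a packed one (with a block of biscuits, fill, inside) 390 to 490 g in all; one to three of them are packed
- tin_c: Square lidded biscuit tin, 60 x 60 x 84 mm high, opaque, its lid fixed on; origin at the centre of its underside, z up, x and y square to its sides. The four tins look exactly alike: an empty one weighs about 120 g, a packed one (with a block of biscuits, fill, inside) 390 to 490 g in all; one to three of them are packed
- tin_d: Square lidded biscuit tin, 60 x 60 x 84 mm high, opaque, its lid fixed on; origin at the centre of its underside, z up, x and y square to its sides. The four tins look exactly alike: an empty one weighs about 120 g, a packed one (with a block of biscuits, fill, inside) 390 to 490 g in all; one to three of them are packed
- box: White plastic carry box, fixed to the table, open on top while its lid is up: 150 (x) x 250 (y) x 100 mm high outside, walls and floor 5 mm, so inside 140 x 240 and 95 deep: room for three tins in a row along y. Origin at the centre of its underside, z up; the front with the clip is its -x side, the hinge its +x side. Its lid and the clip on the lid's free edge are listed below
- tray: Dark brown wicker tray, fixed to the table: 220 (x) x 240 (y) mm outside, rim 14 mm wide and 26 mm high, floor 8 mm above the table. Origin at the centre of its underside, z up
- lid (a joint): Opening angle of the box's grey lid: 0 shut, 1.57 upright, 1.9 the end; it starts about upright. A stiff hinge: the lid stays where it is left, 1 to 2 N at its free edge moves it
- lid_hinge (a point): Middle of the lid's hinge line, on the top of the box's back wall (at 75, 0, 100 mm in the box's frame); the hinge line runs along the box's y and the axes turn with the lid. The lid is a plate 156 x 258 x 7 mm thick
- lid_edge (a point): Middle of the lid's free edge on its outer (upper when shut) face, 153 mm from the hinge line; the axes turn with the lid (z out of the outer face)
- clip (a joint): Angle of the clip, a white flap 60 mm wide (along y), 36 long, 5 thick, hinged on the lid's free edge 157 mm from the lid's hinge line (7 mm before the box's front face; 103 mm above the table when shut): 0 folded down flat against the box's front, 1.57 sticking out in line with the lid, about where it starts. A stiff hinge holds it; about 1 N at its tip moves it
- clip_tip (a point): Middle of the clip's free end, 36 mm from the clip's hinge line
- cutter: Fluted steel biscuit cutter, 52 mm across, 45 high, standing; origin under its centre. Leave it alone
- biscuit_1: Round fluted biscuit, 46 mm across, 12 high, 20 g, lying on the table; origin under its centre. One or two of the three are there
- biscuit_2: Round fluted biscuit, 46 mm across, 12 high, 20 g, lying on the table; origin under its centre. One or two of the three are there
- biscuit_3: Round fluted biscuit, 46 mm across, 12 high, 20 g, lying on the table; origin under its centre. One or two of the three are there
- shaker: Steel sugar shaker, 54 mm across, 105 high, standing; origin under its centre. Leave it alone

How it is judged:
By the outcome, as a careful person would: the job done as asked, in the order asked, and still so for the second after the job is handed in, with the robot touching nothing.
Of fill_a, fill_b, fill_c, fill_d only 1 to 3 are there at a start; the rules pass over those that are not, and their reading is None.
Of biscuit_1, biscuit_2, biscuit_3 only 1 to 2 are there at a start; the rules pass over those that are not, and their reading is None.
At some moment in a run one of tin_a, tin_b, tin_c, tin_d, biscuit_1, biscuit_2, biscuit_3 may be knocked a few centimetres aside while the robot is not near it.
It also fails if it takes over 208 s, if anything falls off the work surface, if the arm or the gripper's body presses on something with over 40 N, if the wrist force passes 120 N, or if a joint passes its speed limit or range.

## Working session

There is one attempt and no reset: what is moved stays moved. The work goes in short steps, Python scripts to look and compute and a tool call to move; the robot and the scene stay as the last step left them, time stands still between calls to the robot, and variables do not carry over. Pictures are saved under pics/ and viewed, at most 14 in all, crops included, and the job is handed in when it is done.

Besides the shell and the picture viewer there is one more tool, called after "Call:" in YAML: its name, and indented under it one key for each argument. servo_tool: Moves the arm, as the interface text tells. Scaled input: -1 to 1 covers 250 mm each way for a shift and 90 degrees each way for a turn. Its arguments: {"type":"object","properties":{"commands":{"type":"array"},"claw":{"type":"number"},"squeeze":{"type":"number"}},"required":["commands"]}

```bash
ls; mkdir -p pics
cat > h.py <<'E'
import numpy as np,cv2
from bench import r
from scipy.spatial.transform import Rotation as R
def grab(c,name=None):
    p,d=r.grab_frame(c)
    if name: cv2.imwrite(f'pics/{name}.png',p[:,:,::-1])
    return p,d
def pts(c,d):
    m=r.camera_model(c);E=np.array(m['extrinsics'])
    v,u=np.mgrid[:d.shape[0],:d.shape[1]]
    P=np.stack([(u-m['cx'])/m['fx']*d,(v-m['cy'])/m['fy']*d,d],-1)
    W=P@E[:3,:3].T+E[:3,3]; W[d<=0]=np.nan
    return W
E
python3 - <<'E'
from h import *
o=r.get_obs();print({k:np.round(v,3) for k,v in o.items()},r.tcp_to_tips)
for c in('top','side'):
    p,d=grab(c,c+'0');W=pts(c,d);np.save(c+'0.npy',W)
    print(c,np.round(r.camera_model(c)['extrinsics'],2).tolist(),r.camera_model(c)['fx'])
    for t in('tin_a','box','tray','lid_edge','clip_tip','lid_hinge','cutter','biscuit_1','shaker'):
        for q in r.boxes_of(c,t):
            u,v=map(int,np.round(q['uv']));u=min(max(u,0),559);v=min(max(v,0),419)
            print(t,round(q['confidence'],2),u,v,np.round(W[v,u],3))
E
```

```text
pics
{'clock': np.float64(0.0), 'joints': array([-1.425,  0.478,  0.022,  1.556, -0.012,  1.109, -0.083]), 'qvel': array([-0.   , -0.001,  0.   ,  0.   ,  0.   ,  0.   ,  0.   ]), 'tau': array([-0.0000e+00, -5.9644e+01,  1.6070e+00, -2.8120e+01,  1.2000e-02,
        9.0000e-03, -0.0000e+00]), 'tcp_pos': array([0.169, 0.653, 0.249]), 'orientation': array([-3.980e-01, -3.116e+00,  3.000e-03]), 'contact_force': array([0.25 , 0.365, 0.833]), 'moment': array([-0.037,  0.026, -0.011]), 'gripper_force': np.float64(0.0), 'grip_width': np.float64(0.086)} 0.019
top [[-0.0, -0.99, 0.11, 0.48], [-1.0, 0.0, 0.0, -0.0], [-0.0, -0.11, -0.99, 1.1], [0.0, 0.0, 0.0, 1.0]] 488.18953837361295
tin_a 0.86 304 201 [ 0.623 -0.041  0.087]
tin_a 0.72 256 175 [0.679 0.059 0.084]
tin_a 0.68 253 252 [0.518 0.065 0.087]
tin_a 0.61 316 280 [ 0.46  -0.065  0.085]
box 0.73 135 244 [0.54  0.334 0.005]
box 0.5 313 278 [ 0.464 -0.059  0.081]
tray 0.57 428 258 [ 0.505 -0.317  0.011]
lid_edge 0.94 114 204 [0.597 0.296 0.254]
clip_tip 0.64 107 196 [0.605 0.294 0.292]
clip_tip 0.6 335 150 [ 0.752 -0.117  0.002]
lid_hinge 0
[... 202 characters left out ...]
r 0.97 373 144 [ 0.739 -0.184  0.107]
side [[0.97, -0.16, 0.2, 0.37], [-0.25, -0.53, 0.81, -0.83], [-0.02, -0.83, -0.56, 0.66], [0.0, 0.0, 0.0, 1.0]] 390.73790247992133
tin_a 0.91 322 202 [0.688 0.029 0.083]
tin_a 0.77 246 249 [ 0.452 -0.091  0.065]
tin_a 0.66 312 232 [ 0.626 -0.07   0.064]
tin_a 0.65 259 218 [0.51  0.034 0.062]
box 0.94 248 170 [0.548 0.425 0.004]
box 0.7 317 202 [0.676 0.037 0.081]
tray 0.67 294 345 [ 0.499 -0.345  0.008]
lid_edge 0.74 264 133 [0.607 0.393 0.151]
clip_tip 0.47 270 104 [0.604 0.265 0.292]
lid_hinge 0.79 269 134 [0.576 0.167 0.242]
cutter 0.56 354 248 [ 0.719 -0.128  0.036]
biscuit_1 0.49 268 136 [0.594 0.268 0.193]
shaker 0.61 380 255 [ 0.74  -0.217  0.081]
```

View pics/top0.png

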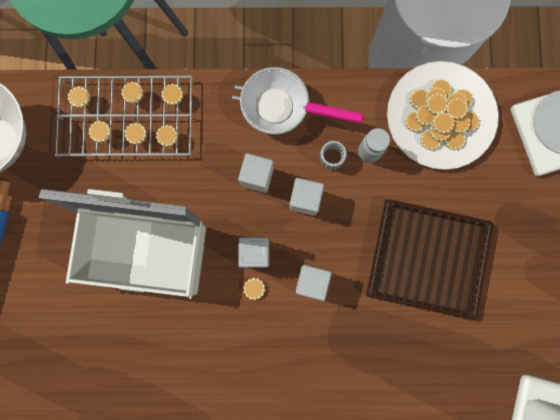

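View pics/side0.png

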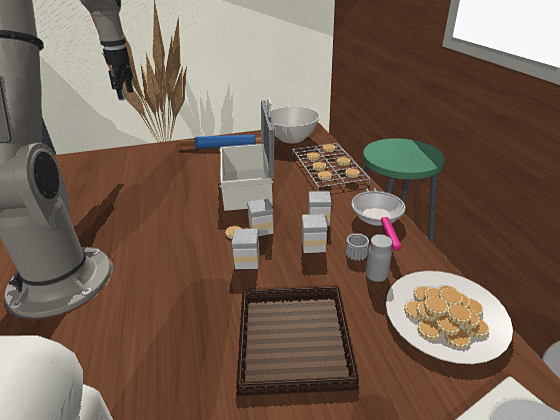

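```bash
cat >> h.py <<'E'
def tins(W,zlo=.07,zhi=.1,reg=None):
    # blobs of tin tops: rectangle fits in world xy (mm)
    m=(W[...,2]>zlo)&(W[...,2]<zhi)
    if reg: m&=(W[...,0]>reg[0])&(W[...,0]<reg[1])&(W[...,1]>reg[2])&(W[...,1]<reg[3])
    m=cv2.erode(m.astype(np.uint8),np.ones((2,2)))
    n,l,s,_=cv2.connectedComponentsWithStats(m)
    for i in range(1,n):
        if s[i,4]<60: continue
        P=W[l==i];c,(w,h),a=cv2.minAreaRect((P[:,:2]*1000).astype(np.float32))
        print('blob',s[i,4],'c',np.round(c,1),'wh',np.round([w,h],1),'ang',round(a,1),'z',np.round(np.median(P[:,2])*1000,1))
E
python3 - <<'E'
from h import *
for c in('top','side'):
    W=np.load(c+'0.npy');print(c);tins(W)
W=np.load('top0.npy')
print('low');tins(W,.007,.02,(.4,.9,-.2,.2))
print('tray rim');tins(W,.018,.035,(.3,.7,-.5,-.15))
print('box rim');tins(W,.092,.106,(.3,.9,.15,.6))
print('lid');tins(W,.12,.4,(.3,.9,.1,.6))
E
```

```text
top
blob 65 c [854.3 588.8] wh [56.9 11.3] ang 52.7 z 85.8
blob 92 c [ 734.7 -187.5] wh [49. 21.] ang 56.9 z 79.7
blob 787 c [688.3  59.6] wh [59.4 59.6] ang 74.6 z 84.5
blob 781 c [635.8 -47.6] wh [59.2 59.7] ang 76.8 z 84.5
blob 313 c [533.7 428.9] wh [  4.9 139.7] ang 83.7 z 81.8
blob 164 c [497.6 185.2] wh [  6.6 142. ] ang 82.8 z 91.3
blob 813 c [516.1  64.9] wh [58.3 57.9] ang 89.7 z 84.5
blob 824 c [453.5 -59.8] wh [59.5 59.4] ang 75.2 z 84.5
blob 118 c [ 201.8 -509.1] wh [17.2 48.8] ang 35.2 z 87.7
side
blob 1729 c [1399.2 1367.2] wh [1007.7 2387.2] ang 28.7 z 83.1
blob 210 c [-316.5 2166.3] wh [392.3  49.6] ang 0.7 z 82.2
blob 500 c [795.5 656. ] wh [227.2 189.1] ang 80.3 z 83.8
blob 249 c [542.4 422.8] wh [ 53.1 152.2] ang 63.5 z 82.6
blob 377 c [504.8 181.8] wh [ 13.  151.9] ang 83.2 z 86.1
blob 283 c [689.1  52.9] wh [57.4 58.2] ang 76.8 z 83.4
blob 317 c [517.3  57.1] wh [59.2 57.1] ang 2.4 z 83.4
blob 366 c [636.7 -54. ] wh [57.4 59.6] ang 79.8 z 83.6
blob 432 c [456.1 -66.3] wh [58.  58.4] ang 75.7 z 83.6
blob 605 c [ 18.7 -40.9] wh [132.   55.6] ang 24.8 z 83.5
blob 206 c [ 745.3 -210. ] wh [25.2 50.8] ang 68.7 z 80.4
low
blob 1426 c [851.3  20.1] wh [101.9 103.4] ang 12.8 z 14.0
blob 275 c [438.2  67.2] wh [39.7 41.4] ang 89.4 z 12.7
tray rim
blob 1752 c [ 502.2 -320.2] wh [240.5 217.9] ang 77.4 z 25.7
box rim
blob 60 c [743.5 562.1] wh [ 18.3 115.8] ang 69.5 z 97.9
blob 515 c [518.2 307.6] wh [252.3 148.3] ang 82.9 z 100.0
blob 96 c [595.  339.2] wh [104.    3.6] ang 82.9 z 100.4
blob 86 c [582.  235.4] wh [91.8  3.6] ang 82.9 z 100.5
blob 69 c [535.4 182.5] wh [ 5.  63.9] ang 82.3 z 99.5
lid
blob 2073 c [598.9 298.5] wh [256.9  25.5] ang 82.9 z 253.1
```

The top view shows four tins at about (256,173), (307,196), (254,252) and (314,283), and one loose biscuit at (254,289). The box is at (135,250) with its lid up, and the tray is at (430,258). The cutter and shaker are at (333,154) and (374,146). The biscuits on the plate and the rack don't count.

```bash
cat >> h.py <<'E'
def plan(*w,cur=None):
    o=r.get_obs();p=np.array(o['tcp_pos']);Q=R.from_rotvec(o['orientation'])
    y=Q.as_matrix()[:,1];print('t',round(float(o['clock']),1),'at',np.round(p,4),'psi',round(np.degrees(np.arctan2(y[1],y[0])),1),'F',np.round(o['contact_force'],2),'w',round(float(o['grip_width']),4),'j7',round(o['joints'][6],2))
    for x in w:
        s=np.radians(x[3]);M=np.array([[-np.sin(s),np.cos(s),0],[np.cos(s),np.sin(s),0],[0,0,-1]])
        if len(x)>4: # tilt about tool axes (rotvec deg) applied after
            M=M@R.from_rotvec(np.radians(x[4])).as_matrix()
        d=Q.inv().apply(np.array(x[:3])-p)
        t=(Q.inv()*R.from_matrix(M)).as_rotvec()
        print(np.round(d/.25,3).tolist(),np.round(t/(np.pi/2),3).tolist(),' dist',round(np.linalg.norm(d)*20,1),'rows, turn',round(np.degrees(np.linalg.norm(t))/8.59,1))
def bx(x,y,z,c=(.5182,.3076),a=-7.1):
    a=np.radians(a);return [c[0]+x*np.cos(a)-y*np.sin(a),c[1]+x*np.sin(a)+y*np.cos(a),z]
def tr(x,y,z): return bx(x,y,z,(.5022,-.3202),-12.6)
E
python3 -c "
from h import *
plan((.30,.48,.25,45),(.33,.43,.25,40))"
```

```text
t 1.0 at [0.1695 0.6534 0.2503] psi 75.5 F [-0.07 -0.06  0.54] w 0.0854 j7 -0.08
[-0.679, -0.54, 0.001] [0.0, 0.0, 0.338]  dist 4.3 rows, turn 3.5
[-0.846, -0.704, 0.001] [0.0, 0.0, 0.394]  dist 5.5 rows, turn 4.1
```

Call:
servo_tool:
  commands:
    - [[-0.846,-0.704,0],[0,0,0.394]]
    - [[-0.846,-0.704,0],[0,0,0.394]]
    - [[-0.846,-0.704,0],[0,0,0.394]]
    - [[-0.846,-0.704,0],[0,0,0.394]]
    - [[-0.846,-0.704,0],[0,0,0.394]]
    - [[-0.846,-0.704,0],[0,0,0.394]]
    - [[-0.846,-0.704,0],[0,0,0.394]]
  claw: 0
  squeeze: 40

```text
clock: 1.7
tcp_pos: [0.3333, 0.4259, 0.2507]
orientation: [1.338, 2.841, -0.0]
contact_force: [0.8, -0.2, -0.3]
grip_width: 0.0855
gripper_force: 0.0
```

```bash
python3 -c "
from h import *
plan((.46,.22,.25,20),(.516,.062,.25,0))"
```

```text
t 1.7 at [0.3333 0.4259 0.2507] psi 39.6 F [ 0.79 -0.15 -0.34] w 0.0855 j7 -0.27
[-0.958, -0.134, 0.004] [0.0, 0.001, 0.218]  dist 4.8 rows, turn 2.3
[-1.588, -0.364, 0.005] [0.001, 0.001, 0.44]  dist 8.1 rows, turn 4.6
```

Call:
servo_tool:
  commands:
    - [[-0.958,-0.134,0],[0,0,0.44]]
    - [[-0.958,-0.134,0],[0,0,0.44]]
    - [[-0.958,-0.134,0],[0,0,0.44]]
    - [[-0.958,-0.134,0],[0,0,0.44]]
    - [[-0.958,-0.134,0],[0,0,0.44]]
    - [[-0.958,-0.134,0],[0,0,0.44]]

```text
clock: 2.3
tcp_pos: [0.4612, 0.2199, 0.2509]
orientation: [2.224, 2.216, 0.001]
contact_force: [-0.1, 0.4, -0.9]
grip_width: 0.0851
gripper_force: 0.0
```

```bash
python3 -c "
from h import *
plan((.516,.063,.25,0),(.516,.063,.058,0))"
```

```text
t 2.3 at [0.4612 0.2199 0.2509] psi -0.2 F [-0.15  0.35 -0.9 ] w 0.0851 j7 -0.45
[-0.627, 0.222, 0.005] [0.001, 0.001, -0.002]  dist 3.3 rows, turn 0.0
[-0.626, 0.22, 0.773] [0.001, 0.001, -0.002]  dist 5.1 rows, turn 0.0
```

Call:
servo_tool:
  commands:
    - [[-0.627,0.222,0],[0,0,0]]
    - [[-0.627,0.222,0],[0,0,0]]
    - [[-0.627,0.222,0],[0,0,0]]
    - [[-0.627,0.222,0],[0,0,0]]
    - [[-0.627,0.222,0],[0,0,0]]
    - [[-0.627,0.222,0.77],[0,0,0]]
    - [[-0.627,0.222,0.77],[0,0,0]]
    - [[-0.627,0.222,0.77],[0,0,0]]
    - [[-0.627,0.222,0.77],[0,0,0]]
    - [[-0.627,0.222,0.77],[0,0,0]]
    - [[-0.627,0.222,0.77],[0,0,0]]

```text
clock: 3.4
tcp_pos: [0.5148, 0.0702, 0.058]
orientation: [-2.211, -2.231, 0.001]
contact_force: [1.2, -0.5, 0.1]
grip_width: 0.0848
gripper_force: 0.0
```

Call:
servo_tool:
  commands:
    - [[0,0,0],[0,0,0]]
    - [[0,0,0],[0,0,0]]
    - [[0,0,0],[0,0,0]]
    - [[0,0,0],[0,0,0]]
    - [[0,0,0],[0,0,0]]
    - [[0,0,0],[0,0,0]]
    - [[0,0,0],[0,0,0]]
    - [[0,0,0],[0,0,0]]
  claw: 1

```text
clock: 4.2
tcp_pos: [0.5174, 0.0695, 0.0605]
orientation: [2.212, 2.228, 0.009]
contact_force: [0.2, 1.4, 5.7]
grip_width: 0.0597
gripper_force: 42.5
```

Call:
servo_tool:
  commands:
    - [[0,0,-0.08],[0,0,0]]
    - [[0,0,-0.16],[0,0,0]]
    - [[0,0,-0.32],[0,0,0]]
    - [[0,0,-0.52],[0,0,0]]
    - [[0,0,-0.52],[0,0,0]]
    - [[0,0,-0.52],[0,0,0]]
    - [[0,0,-0.52],[0,0,0]]

```text
clock: 4.9
tcp_pos: [0.5136, 0.0687, 0.1871]
orientation: [-2.212, -2.229, 0.002]
contact_force: [0.1, 0.1, -4.8]
grip_width: 0.0596
gripper_force: 50.6
```

```bash
python3 -c "
from h import *
plan(bx(0,-80,.2)[:0] or (*[a for a in bx(0,-.08,.2)],-7.1), (*bx(0,.08,.2),-7.1))
p,d=grab('top');W=pts('top',d);tins(W,.07,.25,(.4,.8,-.2,.15))"
```

```text
t 4.9 at [0.5136 0.0687 0.1871] psi 0.4 F [ 0.07  0.09 -4.78] w 0.0596 j7 -0.02
[0.638, -0.017, -0.051] [-0.001, -0.0, 0.084]  dist 3.2 rows, turn 0.9
[1.273, 0.067, -0.051] [-0.001, -0.0, 0.084]  dist 6.4 rows, turn 0.9
blob 341 c [ 746.  -184.9] wh [29.7 46.9] ang 89.8 z 104.2
blob 799 c [688.1  59.4] wh [59.1 60. ] ang 74.0 z 84.5
blob 803 c [635.7 -47.6] wh [59.3 59.8] ang 76.7 z 84.5
blob 828 c [453.6 -59.8] wh [59.4 59.3] ang 75.2 z 84.4
```

Tin at (516,65) weighs about 4.8 N, so it's packed. It goes in the far slot of the box.

```bash
python3 -c "
from h import *
a=bx(0,.0,.215);b=bx(0,.0825,.215)
plan((*a,-7.1),(*b,-7.1))"
```

```text
t 5.0 at [0.5135 0.0686 0.1866] psi 0.4 F [-0.06 -0.18 -3.71] w 0.0597 j7 -0.02
[0.956, 0.025, -0.114] [-0.002, 0.0, 0.083]  dist 4.8 rows, turn 0.9
[1.283, 0.069, -0.114] [-0.002, 0.0, 0.083]  dist 6.5 rows, turn 0.9
```

Call:
servo_tool:
  commands:
    - [[0.1,0,-0.114],[0,0,0.083]]
    - [[0.25,0,-0.114],[0,0,0.083]]
    - [[0.4,0,-0.114],[0,0,0.083]]
    - [[0.956,0.025,-0.114],[0,0,0.083]]
    - [[0.956,0.025,-0.114],[0,0,0.083]]
    - [[0.956,0.025,-0.114],[0,0,0.083]]
    - [[0.956,0.025,-0.114],[0,0,0.083]]
    - [[0.956,0.025,-0.114],[0,0,0.083]]

```text
clock: 5.75
tcp_pos: [0.5182, 0.3082, 0.2141]
orientation: [2.351, 2.083, -0.006]
contact_force: [-0.7, -0.7, -4.9]
grip_width: 0.0595
gripper_force: 51.7
```

```bash
python3 -c "
from h import *
plan((*bx(0,.0825,.215),-7.1),(*bx(0,.0825,.068),-7.1))"
```

```text
t 5.8 at [0.5182 0.3082 0.2141] psi -6.9 F [-0.67 -0.74 -4.86] w 0.0595 j7 -0.54
[0.328, 0.001, -0.005] [-0.001, 0.002, 0.002]  dist 1.6 rows, turn 0.0
[0.33, 0.003, 0.583] [-0.001, 0.002, 0.002]  dist 3.4 rows, turn 0.0
```

Call:
servo_tool:
  commands:
    - [[0.328,0.001,0],[0,0,0]]
    - [[0.328,0.001,0],[0,0,0]]
    - [[0.328,0.001,0],[0,0,0]]
    - [[0.328,0.001,0],[0,0,0]]
    - [[0.328,0.001,0],[0,0,0]]
    - [[0.328,0.001,0.2],[0,0,0]]
    - [[0.328,0.001,0.35],[0,0,0]]
    - [[0.328,0.001,0.45],[0,0,0]]
    - [[0.328,0.001,0.5],[0,0,0]]
    - [[0.328,0.001,0.53],[0,0,0]]
    - [[0.328,0.001,0.55],[0,0,0]]
    - [[0.328,0.001,0.57],[0,0,0]]
    - [[0.328,0.001,0.58],[0,0,0]]
    - [[0.328,0.001,0.58],[0,0,0]]
    - [[0.328,0.001,0.58],[0,0,0]]

```text
clock: 7.25
tcp_pos: [0.5301, 0.3892, 0.0718]
orientation: [-2.354, -2.08, -0.001]
contact_force: [-0.6, 0.4, -3.0]
grip_width: 0.0592
gripper_force: 54.5
```

Call:
servo_tool:
  commands:
    - [[0,0,0.008],[0,0,0]]
    - [[0,0,0.016],[0,0,0]]
    - [[0,0,0.024],[0,0,0]]
    - [[0,0,0.028],[0,0,0]]
    - [[0,0,0.028],[0,0,0]]
    - [[0,0,0.028],[0,0,0]]

```text
clock: 7.85
tcp_pos: [0.5298, 0.3889, 0.0656]
orientation: [-2.354, -2.08, -0.0]
contact_force: [-4.0, -1.5, 8.2]
grip_width: 0.0595
gripper_force: 56.0
```

Call:
servo_tool:
  commands:
    - [[0,0,0],[0,0,0]]
    - [[0,0,0],[0,0,0]]
    - [[0,0,0],[0,0,0]]
    - [[0,0,0],[0,0,0]]
    - [[0,0,-0.1],[0,0,0]]
    - [[0,0,-0.25],[0,0,0]]
    - [[0,0,-0.7],[0,0,0]]
    - [[0,0,-0.7],[0,0,0]]
    - [[0,0,-0.7],[0,0,0]]
    - [[0,0,-0.7],[0,0,0]]
    - [[0,0,-0.7],[0,0,0]]
  claw: 0.1

```text
clock: 8.95
tcp_pos: [0.5291, 0.3888, 0.2381]
orientation: [-2.354, -2.08, 0.002]
contact_force: [0.2, -0.2, 0.8]
grip_width: 0.0769
gripper_force: 0.0
```

```bash
python3 -c "
from h import *
plan((*bx(0,-.14,.24),-12),(.4536,-.0598,.24,-14.8))
W=pts('top',grab('top')[1]);tins(W,.07,.097,(.4,.8,-.2,.5))"
```

```text
t 8.9 at [0.5291 0.3888 0.2381] psi -7.1 F [ 0.18 -0.19  0.76] w 0.0769 j7 -0.63
[-0.888, -0.004, -0.007] [-0.001, 0.001, 0.055]  dist 4.4 rows, turn 0.6
[-1.818, -0.079, -0.006] [-0.001, 0.001, 0.086]  dist 9.1 rows, turn 0.9
blob 69 c [ 736.7 -181.4] wh [42.9 14.6] ang 41.6 z 79.3
blob 779 c [688.2  59.6] wh [59.4 60.1] ang 74.2 z 84.4
blob 784 c [636.  -47.6] wh [59.3 59.8] ang 77.0 z 84.4
blob 273 c [533.1 428.9] wh [  4.9 139. ] ang 83.5 z 80.1
blob 77 c [524.7 180.4] wh [ 3.9 86.8] ang 83.4 z 89.9
blob 865 c [527.2 382. ] wh [60.  59.4] ang 82.4 z 89.6
blob 833 c [453.6 -59.8] wh [59.7 59.2] ang 74.9 z 84.3
```

Tin 1 is seated: top at z=89.6 mm, square with the box. Next is the tin at (454,-60).

Call:
servo_tool:
  commands:
    - [[-0.98,-0.04,0],[0,0,0.086]]
    - [[-0.98,-0.04,0],[0,0,0.086]]
    - [[-0.98,-0.04,0],[0,0,0.086]]
    - [[-0.98,-0.04,0],[0,0,0.086]]
    - [[-0.98,-0.04,0],[0,0,0.086]]
    - [[-0.98,-0.04,0],[0,0,0.086]]
    - [[-0.98,-0.04,0],[0,0,0.086]]
  claw: 0

```text
clock: 9.7
tcp_pos: [0.4888, 0.146, 0.2381]
orientation: [-2.491, -1.913, 0.004]
contact_force: [1.2, 1.4, 0.4]
grip_width: 0.0855
gripper_force: 0.0
```

```bash
python3 -c "
from h import *
plan((.4536,-.0598,.24,-14.8),(.4536,-.0598,.06,-14.8))"
```

```text
t 9.7 at [0.4888 0.146  0.2381] psi -14.9 F [1.18 1.37 0.39] w 0.0855 j7 -0.49
[-0.832, 0.076, -0.007] [-0.001, 0.001, -0.002]  dist 4.2 rows, turn 0.0
[-0.831, 0.077, 0.713] [-0.001, 0.001, -0.002]  dist 5.5 rows, turn 0.0
```

Call:
servo_tool:
  commands:
    - [[-0.832,0.076,0],[0,0,0]]
    - [[-0.832,0.076,0],[0,0,0]]
    - [[-0.832,0.076,0],[0,0,0]]
    - [[-0.832,0.076,0],[0,0,0]]
    - [[-0.832,0.076,0],[0,0,0]]
    - [[-0.832,0.076,0],[0,0,0]]
    - [[-0.832,0.076,0],[0,0,0]]
    - [[-0.832,0.076,0.3],[0,0,0]]
    - [[-0.832,0.076,0.5],[0,0,0]]
    - [[-0.832,0.076,0.72],[0,0,0]]
    - [[-0.832,0.076,0.72],[0,0,0]]
    - [[-0.832,0.076,0.72],[0,0,0]]
    - [[-0.832,0.076,0.72],[0,0,0]]

```text
clock: 11.0
tcp_pos: [0.4553, -0.0577, 0.0592]
orientation: [-2.486, -1.919, 0.002]
contact_force: [-0.0, 1.2, 0.8]
grip_width: 0.0854
gripper_force: 0.0
```

Call:
servo_tool:
  commands:
    - [[0,0,0],[0,0,0]]
    - [[0,0,0],[0,0,0]]
    - [[0,0,0],[0,0,0]]
    - [[0,0,0],[0,0,0]]
    - [[0,0,0],[0,0,0]]
    - [[0,0,0],[0,0,0]]
    - [[0,0,0],[0,0,0]]
  claw: 1

```text
clock: 11.7
tcp_pos: [0.4565, -0.0584, 0.061]
orientation: [2.488, 1.917, 0.006]
contact_force: [-0.2, 2.2, 8.2]
grip_width: 0.0594
gripper_force: 42.9
```

Call:
servo_tool:
  commands:
    - [[0,0,-0.08],[0,0,0]]
    - [[0,0,-0.16],[0,0,0]]
    - [[0,0,-0.32],[0,0,0]]
    - [[0,0,-0.52],[0,0,0]]
    - [[0,0,-0.6],[0,0,0]]
    - [[0,0,-0.6],[0,0,0]]
    - [[0,0,-0.6],[0,0,0]]
    - [[0,0,-0.6],[0,0,0]]

```text
clock: 12.5
tcp_pos: [0.454, -0.0586, 0.2084]
orientation: [-2.488, -1.916, 0.002]
contact_force: [-0.9, 1.1, -0.9]
grip_width: 0.0591
gripper_force: 44.2
```

```bash
python3 -c "
from h import *
plan((*bx(0,-.075,.215),-7.1),(*tr(-.05,.05,.21),-12.6),(*tr(-.05,-.05,.21),-12.6))"
```

```text
t 12.5 at [ 0.454  -0.0586  0.2084] psi -14.8 F [-0.88  1.14 -0.9 ] w 0.0591 j7 -0.05
[1.185, -0.086, -0.027] [-0.001, 0.0, -0.086]  dist 5.9 rows, turn 0.9
[-0.77, 0.246, -0.007] [-0.001, 0.0, -0.024]  dist 4.0 rows, turn 0.3
[-1.17, 0.262, -0.007] [-0.001, 0.0, -0.024]  dist 6.0 rows, turn 0.3
```

Only 0.9 N, so this tin is empty and goes on the tray.

Call:
servo_tool:
  commands:
    - [[-0.15,0.03,0],[0,0,-0.024]]
    - [[-0.35,0.08,0],[0,0,-0.024]]
    - [[-0.98,0.25,0],[0,0,-0.024]]
    - [[-0.98,0.25,0],[0,0,-0.024]]
    - [[-0.98,0.25,0],[0,0,-0.024]]
    - [[-0.98,0.25,0],[0,0,-0.024]]
    - [[-0.98,0.25,0],[0,0,-0.024]]
    - [[-0.98,0.25,0],[0,0,-0.024]]

```text
clock: 13.3
tcp_pos: [0.4519, -0.311, 0.2078]
orientation: [-2.451, -1.961, 0.002]
contact_force: [0.4, 0.1, -1.3]
grip_width: 0.0597
gripper_force: 44.2
```

```bash
python3 -c "
from h import *
plan((*tr(-.05,-.055,.208),-12.6),(*tr(-.05,-.055,.069),-12.6))"
```

```text
t 13.3 at [ 0.4519 -0.311   0.2078] psi -12.7 F [ 0.41  0.09 -1.29] w 0.0597 j7 0.62
[-0.212, 0.005, -0.001] [-0.002, -0.0, -0.001]  dist 1.1 rows, turn 0.0
[-0.212, 0.006, 0.555] [-0.002, -0.0, -0.001]  dist 3.0 rows, turn 0.0
```

Call:
servo_tool:
  commands:
    - [[-0.212,0.005,0],[0,0,0]]
    - [[-0.212,0.005,0],[0,0,0]]
    - [[-0.212,0.005,0],[0,0,0]]
    - [[-0.212,0.005,0.2],[0,0,0]]
    - [[-0.212,0.005,0.35],[0,0,0]]
    - [[-0.212,0.005,0.44],[0,0,0]]
    - [[-0.212,0.005,0.48],[0,0,0]]
    - [[-0.212,0.005,0.51],[0,0,0]]
    - [[-0.212,0.005,0.53],[0,0,0]]
    - [[-0.212,0.005,0.54],[0,0,0]]
    - [[-0.212,0.005,0.55],[0,0,0]]
    - [[-0.212,0.005,0.555],[0,0,0]]
    - [[-0.212,0.005,0.56],[0,0,0]]
    - [[-0.212,0.005,0.56],[0,0,0]]

```text
clock: 14.7
tcp_pos: [0.4423, -0.3638, 0.0694]
orientation: [2.453, 1.963, 0.0]
contact_force: [-0.1, -0.9, -1.4]
grip_width: 0.0596
gripper_force: 44.1
```

Call:
servo_tool:
  commands:
    - [[0,0,0.005],[0,0,0]]
    - [[0,0,0.01],[0,0,0]]
    - [[0,0,0.012],[0,0,0]]
    - [[0,0,0.012],[0,0,0]]

```text
clock: 15.1
tcp_pos: [0.4424, -0.364, 0.0689]
orientation: [-2.453, -1.963, -0.004]
contact_force: [-5.6, 7.0, 27.2]
grip_width: 0.0594
gripper_force: 47.2
```

Call:
servo_tool:
  commands:
    - [[0,0,-0.008],[0,0,0]]
    - [[0,0,-0.008],[0,0,0]]

```text
clock: 15.3
tcp_pos: [0.4426, -0.3642, 0.069]
orientation: [2.452, 1.962, 0.001]
contact_force: [-0.4, 2.2, 10.5]
grip_width: 0.0596
gripper_force: 45.3
```

Call:
servo_tool:
  commands:
    - [[0,0,0],[0,0,0]]
    - [[0,0,0],[0,0,0]]
    - [[0,0,0],[0,0,0]]
    - [[0,0,0],[0,0,0]]
    - [[0,0,-0.1],[0,0,0]]
    - [[0,0,-0.25],[0,0,0]]
    - [[0,0,-0.6],[0,0,0]]
    - [[0,0,-0.6],[0,0,0]]
    - [[0,0,-0.6],[0,0,0]]
    - [[0,0,-0.6],[0,0,0]]
  claw: 0.1

```text
clock: 16.3
tcp_pos: [0.4427, -0.3637, 0.2187]
orientation: [2.451, 1.963, 0.002]
contact_force: [-0.5, 0.2, -0.5]
grip_width: 0.0771
gripper_force: 0.0
```

```bash
python3 -c "
from h import *
W=pts('top',grab('top')[1]);tins(W,.07,.102,(.4,.8,-.5,.15))
plan((.55,-.17,.22,-13),(.6359,-.0476,.22,-13.2))"
```

```text
blob 105 c [ 735.  -184.9] wh [47.2 18.8] ang 51.2 z 80.3
blob 791 c [687.9  59.5] wh [58.9 59.5] ang 74.5 z 84.6
blob 798 c [635.8 -47.5] wh [59.3 59.7] ang 77.1 z 84.3
blob 891 c [ 439.7 -364.4] wh [63.6 59.4] ang 77.7 z 91.8
t 16.4 at [ 0.4421 -0.3631  0.2176] psi -12.6 F [-0.11  0.12 -0.4 ] w 0.0767 j7 0.72
[0.848, 0.252, -0.009] [-0.0, -0.001, 0.004]  dist 4.4 rows, turn 0.0
[1.401, 0.48, -0.009] [-0.0, -0.001, 0.006]  dist 7.4 rows, turn 0.1
```

Call:
servo_tool:
  commands:
    - [[0.848,0.252,0],[0,0,0.005]]
    - [[0.848,0.252,0],[0,0,0.005]]
    - [[0.848,0.252,0],[0,0,0.005]]
    - [[0.848,0.252,0],[0,0,0.005]]
    - [[0.98,0.48,0],[0,0,0.005]]
    - [[0.98,0.48,0],[0,0,0.005]]
    - [[0.98,0.48,0],[0,0,0.005]]
  claw: 0

```text
clock: 17.05
tcp_pos: [0.6163, -0.1457, 0.2154]
orientation: [-2.451, -1.962, 0.002]
contact_force: [-0.0, -0.0, 0.1]
grip_width: 0.0854
gripper_force: 0.0
```

```bash
python3 -c "
from h import *
plan((.6359,-.0476,.22,-13.2),(.6359,-.0476,.06,-13.2))"
```

```text
t 17.1 at [ 0.6163 -0.1457  0.2154] psi -12.6 F [-0.04 -0.    0.1 ] w 0.0854 j7 0.28
[0.4, -0.009, -0.018] [-0.001, -0.0, 0.006]  dist 2.0 rows, turn 0.1
[0.4, -0.008, 0.622] [-0.001, -0.0, 0.006]  dist 3.7 rows, turn 0.1
```

Call:
servo_tool:
  commands:
    - [[0.4,-0.009,0],[0,0,0.006]]
    - [[0.4,-0.009,0],[0,0,0.006]]
    - [[0.4,-0.009,0],[0,0,0.006]]
    - [[0.4,-0.009,0],[0,0,0.006]]
    - [[0.4,-0.009,0],[0,0,0.006]]
    - [[0.4,-0.009,0.25],[0,0,0.006]]
    - [[0.4,-0.009,0.45],[0,0,0.006]]
    - [[0.4,-0.009,0.622],[0,0,0.006]]
    - [[0.4,-0.009,0.622],[0,0,0.006]]
    - [[0.4,-0.009,0.622],[0,0,0.006]]
    - [[0.4,-0.009,0.622],[0,0,0.006]]

```text
clock: 18.15
tcp_pos: [0.635, -0.0547, 0.0653]
orientation: [2.469, 1.938, 0.004]
contact_force: [-0.2, 0.4, 0.4]
grip_width: 0.0855
gripper_force: 0.0
```

Call:
servo_tool:
  commands:
    - [[0,0,0],[0,0,0]]
    - [[0,0,0],[0,0,0]]
    - [[0,0,0],[0,0,0]]
    - [[0,0,0],[0,0,0]]
    - [[0,0,0],[0,0,0]]
    - [[0,0,0],[0,0,0]]
    - [[0,0,0],[0,0,0]]
  claw: 1

```text
clock: 18.85
tcp_pos: [0.6352, -0.0534, 0.0653]
orientation: [2.467, 1.94, 0.005]
contact_force: [-0.2, -0.7, 6.4]
grip_width: 0.0596
gripper_force: 42.7
```

Call:
servo_tool:
  commands:
    - [[0,0,-0.08],[0,0,0]]
    - [[0,0,-0.16],[0,0,0]]
    - [[0,0,-0.32],[0,0,0]]
    - [[0,0,-0.52],[0,0,0]]
    - [[0,0,-0.62],[0,0,0]]
    - [[0,0,-0.62],[0,0,0]]
    - [[0,0,-0.62],[0,0,0]]
    - [[0,0,-0.62],[0,0,0]]

```text
clock: 19.65
tcp_pos: [0.6326, -0.0525, 0.2165]
orientation: [-2.468, -1.941, 0.002]
contact_force: [-0.4, 0.7, -0.9]
grip_width: 0.0596
gripper_force: 44.0
```

```bash
python3 -c "
from h import *
plan((*bx(0,-.075,.215),-7.1),(*tr(.05,-.055,.21),-12.6),(*tr(.05,.055,.21),-12.6))"
```

```text
t 19.6 at [ 0.6326 -0.0525  0.2165] psi -13.6 F [-0.4   0.72 -0.95] w 0.0596 j7 0.12
[0.994, -0.75, 0.008] [-0.001, -0.0, -0.072]  dist 6.2 rows, turn 0.8
[-1.38, -0.051, 0.026] [-0.001, 0.0, -0.011]  dist 6.9 rows, turn 0.1
[-0.94, -0.059, 0.026] [-0.001, 0.0, -0.011]  dist 4.7 rows, turn 0.1
```

Also empty (0.95 N). Tray again.

Call:
servo_tool:
  commands:
    - [[-0.15,0,0],[0,0,0]]
    - [[-0.35,-0.02,0],[0,0,0]]
    - [[-0.98,-0.05,0],[0,0,-0.011]]
    - [[-0.98,-0.05,0],[0,0,-0.011]]
    - [[-0.98,-0.05,0],[0,0,-0.011]]
    - [[-0.98,-0.05,0],[0,0,-0.011]]
    - [[-0.98,-0.05,0],[0,0,-0.011]]
    - [[-0.98,-0.05,0],[0,0,-0.011]]

```text
clock: 20.45
tcp_pos: [0.5638, -0.2866, 0.2165]
orientation: [-2.45, -1.963, 0.001]
contact_force: [0.8, 0.5, -0.5]
grip_width: 0.0593
gripper_force: 44.0
```

```bash
python3 -c "
from h import *
plan((*tr(.05,-.061,.21),-12.6),(*tr(.05,-.061,.0733),-12.6))"
```

```text
t 20.4 at [ 0.5638 -0.2866  0.2165] psi -12.6 F [ 0.77  0.52 -0.47] w 0.0593 j7 0.52
[-0.429, -0.011, 0.025] [-0.001, -0.001, 0.0]  dist 2.1 rows, turn 0.0
[-0.43, -0.01, 0.572] [-0.001, -0.001, 0.0]  dist 3.6 rows, turn 0.0
```

Call:
servo_tool:
  commands:
    - [[-0.43,-0.01,0],[0,0,0]]
    - [[-0.43,-0.01,0],[0,0,0]]
    - [[-0.43,-0.01,0],[0,0,0]]
    - [[-0.43,-0.01,0],[0,0,0]]
    - [[-0.43,-0.01,0.2],[0,0,0]]
    - [[-0.43,-0.01,0.35],[0,0,0]]
    - [[-0.43,-0.01,0.45],[0,0,0]]
    - [[-0.43,-0.01,0.5],[0,0,0]]
    - [[-0.43,-0.01,0.53],[0,0,0]]
    - [[-0.43,-0.01,0.545],[0,0,0]]
    - [[-0.43,-0.01,0.555],[0,0,0]]
    - [[-0.43,-0.01,0.564],[0,0,0]]
    - [[-0.43,-0.01,0.57],[0,0,0]]
    - [[-0.43,-0.01,0.57],[0,0,0]]
    - [[-0.43,-0.01,0.57],[0,0,0]]

```text
clock: 21.95
tcp_pos: [0.5377, -0.3927, 0.0756]
orientation: [2.453, 1.963, 0.0]
contact_force: [1.1, -0.4, -1.1]
grip_width: 0.0594
gripper_force: 44.0
```

Call:
servo_tool:
  commands:
    - [[0,0,0.003],[0,0,0]]
    - [[0,0,0.006],[0,0,0]]
    - [[0,0,0.009],[0,0,0]]
    - [[0,0,0.011],[0,0,0]]
    - [[0,0,0.011],[0,0,0]]

```text
clock: 22.45
tcp_pos: [0.5376, -0.3926, 0.0733]
orientation: [-2.453, -1.963, -0.001]
contact_force: [-2.2, 2.4, 6.2]
grip_width: 0.0594
gripper_force: 44.7
```

Call:
servo_tool:
  commands:
    - [[0,0,0],[0,0,0]]
    - [[0,0,0],[0,0,0]]
    - [[0,0,0],[0,0,0]]
    - [[0,0,0],[0,0,0]]
    - [[0,0,-0.1],[0,0,0]]
    - [[0,0,-0.25],[0,0,0]]
    - [[0,0,-0.6],[0,0,0]]
    - [[0,0,-0.6],[0,0,0]]
    - [[0,0,-0.6],[0,0,0]]
    - [[0,0,-0.6],[0,0,0]]
  claw: 0.1

```text
clock: 23.45
tcp_pos: [0.5379, -0.3927, 0.2233]
orientation: [2.451, 1.962, 0.002]
contact_force: [-0.2, 0.7, -0.0]
grip_width: 0.077
gripper_force: 0.0
```

```bash
python3 -c "
from h import *
W=pts('top',grab('top')[1]);tins(W,.07,.102,(.4,.8,-.5,.15));tins(W,.007,.02,(.38,.8,-.15,.2))
plan((.62,-.15,.22,-13),(.688,.0595,.22,-15.5))"
```

```text
blob 101 c [ 734.7 -187.5] wh [49.5 21. ] ang 57.9 z 79.6
blob 783 c [687.9  59.5] wh [59.1 59.5] ang 74.1 z 84.4
blob 891 c [ 535.7 -384.2] wh [62.5 59.4] ang 77.3 z 92.0
blob 911 c [ 439.5 -364.1] wh [62.7 59.1] ang 77.7 z 92.0
blob 269 c [438.2  67.2] wh [39.5 41.4] ang 89.7 z 12.9
t 23.5 at [ 0.5375 -0.392   0.2219] psi -12.6 F [-0.12  0.61 -0.23] w 0.077 j7 0.69
[1.017, 0.11, 0.008] [-0.0, -0.0, 0.004]  dist 5.1 rows, turn 0.0
[1.894, 0.192, 0.009] [-0.0, -0.0, 0.032]  dist 9.5 rows, turn 0.3
```

Call:
servo_tool:
  commands:
    - [[1,0.1,0],[0,0,0.032]]
    - [[1,0.1,0],[0,0,0.032]]
    - [[1,0.1,0],[0,0,0.032]]
    - [[1,0.1,0],[0,0,0.032]]
    - [[1,0.1,0],[0,0,0.032]]
    - [[1,0.1,0],[0,0,0.032]]
    - [[1,0.1,0],[0,0,0.032]]
  claw: 0

```text
clock: 24.2
tcp_pos: [0.6166, -0.1516, 0.2205]
orientation: [-2.495, -1.905, 0.004]
contact_force: [0.3, -1.3, -0.0]
grip_width: 0.0854
gripper_force: 0.0
```

```bash
python3 -c "
from h import *
plan((.688,.0595,.22,-15.5),(.688,.0595,.06,-15.5))"
```

```text
t 24.2 at [ 0.6166 -0.1516  0.2205] psi -15.3 F [ 0.25 -1.33 -0.04] w 0.0854 j7 0.25
[0.89, 0.053, 0.001] [-0.002, 0.0, 0.002]  dist 4.5 rows, turn 0.0
[0.89, 0.055, 0.641] [-0.002, 0.0, 0.002]  dist 5.5 rows, turn 0.0
```

Call:
servo_tool:
  commands:
    - [[0.89,0.053,0],[0,0,0.002]]
    - [[0.89,0.053,0],[0,0,0.002]]
    - [[0.89,0.053,0],[0,0,0.002]]
    - [[0.89,0.053,0],[0,0,0.002]]
    - [[0.89,0.053,0],[0,0,0.002]]
    - [[0.89,0.053,0],[0,0,0.002]]
    - [[0.89,0.053,0],[0,0,0.002]]
    - [[0.89,0.053,0],[0,0,0.002]]
    - [[0.89,0.053,0.25],[0,0,0.002]]
    - [[0.89,0.053,0.45],[0,0,0.002]]
    - [[0.89,0.053,0.641],[0,0,0.002]]
    - [[0.89,0.053,0.641],[0,0,0.002]]
    - [[0.89,0.053,0.641],[0,0,0.002]]
    - [[0.89,0.053,0.641],[0,0,0.002]]

```text
clock: 25.6
tcp_pos: [0.6908, 0.0553, 0.065]
orientation: [2.504, 1.893, 0.004]
contact_force: [-0.1, -0.4, 0.1]
grip_width: 0.0851
gripper_force: 0.0
```

Call:
servo_tool:
  commands:
    - [[0,0,0],[0,0,0]]
    - [[0,0,0],[0,0,0]]
    - [[0,0,0],[0,0,0]]
    - [[0,0,0],[0,0,0]]
    - [[0,0,0],[0,0,0]]
    - [[0,0,0],[0,0,0]]
    - [[0,0,0],[0,0,0]]
  claw: 1

```text
clock: 26.3
tcp_pos: [0.6907, 0.0567, 0.065]
orientation: [2.503, 1.896, 0.005]
contact_force: [-1.4, 0.1, 6.3]
grip_width: 0.0593
gripper_force: 44.4
```

Call:
servo_tool:
  commands:
    - [[0,0,-0.08],[0,0,0]]
    - [[0,0,-0.16],[0,0,0]]
    - [[0,0,-0.32],[0,0,0]]
    - [[0,0,-0.52],[0,0,0]]
    - [[0,0,-0.62],[0,0,0]]
    - [[0,0,-0.62],[0,0,0]]
    - [[0,0,-0.62],[0,0,0]]
    - [[0,0,-0.62],[0,0,0]]

```text
clock: 27.1
tcp_pos: [0.6882, 0.0571, 0.2164]
orientation: [-2.503, -1.896, 0.002]
contact_force: [-0.9, 0.4, -1.3]
grip_width: 0.0599
gripper_force: 43.7
```

```bash
python3 -c "
from h import *
plan((*bx(0,-.14,.225),-7.1),(*bx(0,-.075,.225),-7.1),(*tr(.05,.055,.21),-12.6))"
```

```text
t 27.1 at [0.6882 0.0571 0.2164] psi -15.7 F [-0.94  0.39 -1.34] w 0.0599 j7 -0.07
[0.227, -0.842, -0.033] [-0.001, 0.0, -0.096]  dist 4.4 rows, turn 1.0
[0.484, -0.881, -0.033] [-0.001, 0.0, -0.096]  dist 5.0 rows, turn 1.0
[-1.424, -0.12, 0.026] [-0.001, 0.0, -0.034]  dist 7.1 rows, turn 0.4
```

Empty too, at 1.3 N, so only the first tin was packed. This one goes on the tray.

Call:
servo_tool:
  commands:
    - [[-0.15,0,0],[0,0,0]]
    - [[-0.35,-0.03,0],[0,0,0]]
    - [[-0.98,-0.08,0],[0,0,-0.034]]
    - [[-0.98,-0.08,0],[0,0,-0.034]]
    - [[-0.98,-0.08,0],[0,0,-0.034]]
    - [[-0.98,-0.08,0],[0,0,-0.034]]
    - [[-0.98,-0.08,0],[0,0,-0.034]]
    - [[-0.98,-0.08,0],[0,0,-0.034]]

```text
clock: 27.9
tcp_pos: [0.6037, -0.1721, 0.2163]
orientation: [-2.45, -1.963, 0.001]
contact_force: [0.2, 0.2, -0.9]
grip_width: 0.0596
gripper_force: 43.6
```

```bash
python3 -c "
from h import *
plan((*tr(.05,.05,.21),-12.6),(*tr(.05,.05,.073),-12.6))"
```

```text
t 27.9 at [ 0.6037 -0.1721  0.2163] psi -12.6 F [ 0.25  0.17 -0.89] w 0.0596 j7 0.33
[-0.467, -0.067, 0.025] [-0.001, -0.001, 0.0]  dist 2.4 rows, turn 0.0
[-0.467, -0.066, 0.573] [-0.001, -0.001, 0.0]  dist 3.7 rows, turn 0.0
```

Call:
servo_tool:
  commands:
    - [[-0.467,-0.067,0],[0,0,0]]
    - [[-0.467,-0.067,0],[0,0,0]]
    - [[-0.467,-0.067,0],[0,0,0]]
    - [[-0.467,-0.067,0],[0,0,0]]
    - [[-0.467,-0.067,0],[0,0,0]]
    - [[-0.467,-0.067,0.2],[0,0,0]]
    - [[-0.467,-0.067,0.35],[0,0,0]]
    - [[-0.467,-0.067,0.45],[0,0,0]]
    - [[-0.467,-0.067,0.5],[0,0,0]]
    - [[-0.467,-0.067,0.53],[0,0,0]]
    - [[-0.467,-0.067,0.545],[0,0,0]]
    - [[-0.467,-0.067,0.555],[0,0,0]]
    - [[-0.467,-0.067,0.564],[0,0,0]]
    - [[-0.467,-0.067,0.57],[0,0,0]]
    - [[-0.467,-0.067,0.57],[0,0,0]]
    - [[-0.467,-0.067,0.57],[0,0,0]]

```text
clock: 29.5
tcp_pos: [0.5617, -0.284, 0.0751]
orientation: [2.453, 1.963, 0.001]
contact_force: [-0.3, -0.6, -1.8]
grip_width: 0.0597
gripper_force: 43.7
```

Call:
servo_tool:
  commands:
    - [[0,0,0.003],[0,0,0]]
    - [[0,0,0.006],[0,0,0]]
    - [[0,0,0.009],[0,0,0]]
    - [[0,0,0.01],[0,0,0]]
    - [[0,0,0.01],[0,0,0]]

```text
clock: 30.0
tcp_pos: [0.5616, -0.2841, 0.073]
orientation: [-2.453, -1.963, -0.001]
contact_force: [-2.9, 1.6, 4.7]
grip_width: 0.0596
gripper_force: 44.5
```

Touchdown. I'll release, back up and check for any biscuits that are left.

Call:
servo_tool:
  commands:
    - [[0,0,0],[0,0,0]]
    - [[0,0,0],[0,0,0]]
    - [[0,0,0],[0,0,0]]
    - [[0,0,0],[0,0,0]]
    - [[0,0,-0.1],[0,0,0]]
    - [[0,0,-0.25],[0,0,0]]
    - [[0,0,-0.5],[0,0,0]]
    - [[0,0,-0.5],[0,0,0]]
    - [[0,0,-0.5],[0,0,0]]
    - [[0,0,-0.5],[0,0,0]]
  claw: 0.1

```text
clock: 31.0
tcp_pos: [0.5613, -0.2833, 0.1964]
orientation: [-2.451, -1.963, 0.0]
contact_force: [-0.4, 0.6, -1.1]
grip_width: 0.0766
gripper_force: 0.0
```

```bash
python3 -c "
from h import *
W=pts('top',grab('top','t2')[1]);tins(W,.07,.102,(.4,.8,-.5,.5));tins(W,.007,.02,(.35,.8,-.15,.2))
print([(np.round(q['uv']),q['confidence']) for q in r.boxes_of('top','biscuit_1')])
plan((.5,-.1,.2,0),(.4382,.067,.2,0))"
```

```text
blob 102 c [ 735.3 -186.8] wh [48.4 21.5] ang 57.4 z 78.7
blob 414 c [529.3 420.4] wh [ 25.9 151.2] ang 81.6 z 85.8
blob 833 c [ 559.  -278.7] wh [61.5 59.5] ang 77.2 z 92.0
blob 233 c [497.7 185.4] wh [  7.5 142.3] ang 83.0 z 92.0
blob 866 c [527.2 382. ] wh [59.8 59.3] ang 82.7 z 89.7
blob 279 c [438.3  67.3] wh [39.6 41.5] ang 89.7 z 12.6
[(array([254., 286.]), 0.55), (array([117., 204.]), 0.29)]
t 31.1 at [ 0.5608 -0.2832  0.1955] psi -12.6 F [-0.52  0.09  0.19] w 0.0768 j7 0.54
[0.662, -0.398, -0.017] [-0.002, -0.001, -0.14]  dist 3.9 rows, turn 1.5
[1.259, -0.785, -0.015] [-0.002, -0.001, -0.14]  dist 7.4 rows, turn 1.5
```

View pics/t2.png

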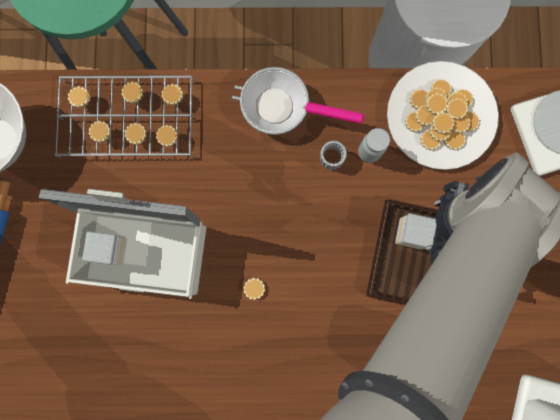

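The picture shows three tins on the tray around (415,232), the packed tin in the box at (99,247), and one loose biscuit at (254,289).

Call:
servo_tool:
  commands:
    - [[0.98,-0.61,-0.02],[0,0,-0.14]]
    - [[0.98,-0.61,-0.02],[0,0,-0.14]]
    - [[0.98,-0.61,-0.02],[0,0,-0.14]]
    - [[0.98,-0.61,-0.02],[0,0,-0.14]]
    - [[0.98,-0.61,-0.02],[0,0,-0.14]]
    - [[0.98,-0.61,-0.02],[0,0,-0.14]]
    - [[0.98,-0.61,-0.02],[0,0,-0.14]]
  claw: 0.3
  squeeze: 25

```text
clock: 31.8
tcp_pos: [0.464, -0.0059, 0.2008]
orientation: [-2.21, -2.227, 0.003]
contact_force: [-0.4, -0.6, -0.4]
grip_width: 0.0599
gripper_force: 0.0
```

```bash
python3 -c "
from h import *
W=pts('side',grab('side','s2')[1]);p=cv2.imread('pics/s2.png');cv2.imwrite('pics/s2c.png',cv2.resize(p[80:240,200:400],None,fx=4,fy=3.75))
plan((.4382,.067,.2,0),(.4382,.067,.03,0))"
```

```text
t 31.9 at [ 0.4651 -0.0087  0.2012] psi 0.3 F [-0.01 -0.85 -0.22] w 0.0599 j7 0.13
[0.303, -0.106, 0.005] [-0.002, -0.0, 0.003]  dist 1.6 rows, turn 0.0
[0.303, -0.104, 0.685] [-0.002, -0.0, 0.003]  dist 3.8 rows, turn 0.0
```

View pics/s2c.png

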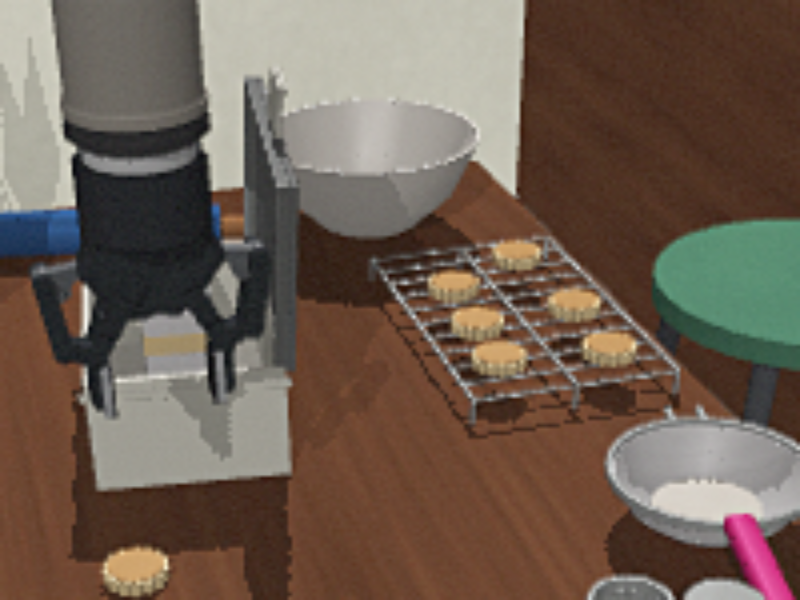

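No biscuit behind the lid; the only loose one is at (135,572) in the crop. I'm going down for it.

Call:
servo_tool:
  commands:
    - [[0.303,-0.106,0],[0,0,0.003]]
    - [[0.303,-0.106,0],[0,0,0.003]]
    - [[0.303,-0.106,0],[0,0,0.003]]
    - [[0.303,-0.106,0],[0,0,0.003]]
    - [[0.303,-0.106,0.3],[0,0,0.003]]
    - [[0.303,-0.106,0.5],[0,0,0.003]]
    - [[0.303,-0.106,0.65],[0,0,0.003]]
    - [[0.303,-0.106,0.685],[0,0,0.003]]
    - [[0.303,-0.106,0.685],[0,0,0.003]]
    - [[0.303,-0.106,0.685],[0,0,0.003]]

```text
clock: 32.85
tcp_pos: [0.4407, 0.0623, 0.0312]
orientation: [2.231, 2.211, -0.002]
contact_force: [0.5, 0.0, -0.2]
grip_width: 0.0596
gripper_force: 0.0
```

Call:
servo_tool:
  commands:
    - [[0,0,0.01],[0,0,0]]
    - [[0,0,0.02],[0,0,0]]
    - [[0,0,0.03],[0,0,0]]
    - [[0,0,0.03],[0,0,0]]
    - [[0,0,0.03],[0,0,0]]

```text
clock: 33.35
tcp_pos: [0.4401, 0.0645, 0.0238]
orientation: [2.227, 2.216, 0.001]
contact_force: [0.1, 0.4, -0.6]
grip_width: 0.0598
gripper_force: 0.0
```

```bash
python3 -c "
from h import *
plan((.4382,.067,.022,0))"
```

```text
t 33.4 at [0.4401 0.0645 0.0238] psi -0.3 F [ 0.09  0.42 -0.56] w 0.0598 j7 0.26
[0.01, -0.008, 0.007] [0.0, -0.0, -0.003]  dist 0.1 rows, turn 0.0
```

Call:
servo_tool:
  commands:
    - [[0.01,-0.008,0.008],[0,0,0]]
    - [[0.01,-0.008,0.016],[0,0,0]]
    - [[0.01,-0.008,0.022],[0,0,0]]
    - [[0.01,-0.008,0.022],[0,0,0]]

```text
clock: 33.75
tcp_pos: [0.4379, 0.0668, 0.0178]
orientation: [-2.227, -2.215, 0.001]
contact_force: [0.4, 0.2, 0.8]
grip_width: 0.0596
gripper_force: 0.0
```

Call:
servo_tool:
  commands:
    - [[0,0,0],[0,0,0]]
    - [[0,0,0],[0,0,0]]
    - [[0,0,0],[0,0,0]]
    - [[0,0,0],[0,0,0]]
    - [[0,0,0],[0,0,0]]
    - [[0,0,0],[0,0,0]]
  claw: 1

```text
clock: 34.35
tcp_pos: [0.4382, 0.0667, 0.0182]
orientation: [2.228, 2.215, 0.0]
contact_force: [-1.1, -1.1, 5.3]
grip_width: 0.0424
gripper_force: 25.1
```

Call:
servo_tool:
  commands:
    - [[0,0,-0.1],[0,0,0]]
    - [[0,0,-0.3],[0,0,0]]
    - [[0,0,-0.7],[0,0,0]]
    - [[0,0,-0.7],[0,0,0]]
    - [[-0.4,0,-0.7],[0,0,-0.4]]
    - [[-0.98,0,-0.7],[0,0,-0.86]]
    - [[-0.98,0,-0.7],[0,0,-0.86]]
    - [[-0.98,0,-0.7],[0,0,-0.86]]
    - [[-0.98,0,-0.7],[0,0,-0.86]]
    - [[-0.98,0,-0.7],[0,0,-0.86]]
    - [[-0.98,0,-0.7],[0,0,-0.86]]
    - [[-0.98,0,-0.7],[0,0,-0.86]]
    - [[-0.98,0,-0.7],[0,0,-0.86]]
    - [[-0.98,0,-0.7],[0,0,-0.86]]
    - [[-0.98,0,-0.7],[0,0,-0.86]]
    - [[-0.98,0,-0.7],[0,0,-0.86]]

```text
clock: 35.95
tcp_pos: [0.4365, -0.1782, 0.1929]
orientation: [-0.36, -3.121, -0.0]
contact_force: [0.2, 0.4, -0.7]
grip_width: 0.0428
gripper_force: 25.8
```

```bash
python3 -c "
from h import *
plan((*tr(-.047,.047,.15),77.4),(*tr(-.047,.047,.028),77.4))"
```

```text
t 36.0 at [ 0.4365 -0.1782  0.1929] psi 76.8 F [ 0.22  0.39 -0.72] w 0.0428 j7 1.8
[-0.195, -0.307, 0.172] [0.0, -0.0, -0.006]  dist 2.0 rows, turn 0.1
[-0.196, -0.307, 0.66] [0.0, -0.0, -0.006]  dist 3.8 rows, turn 0.1
```

Call:
servo_tool:
  commands:
    - [[-0.195,-0.307,0],[0,0,-0.006]]
    - [[-0.195,-0.307,0],[0,0,-0.006]]
    - [[-0.195,-0.307,0.1],[0,0,-0.006]]
    - [[-0.195,-0.307,0.17],[0,0,-0.006]]
    - [[-0.195,-0.307,0.3],[0,0,-0.006]]
    - [[-0.195,-0.307,0.45],[0,0,-0.006]]
    - [[-0.195,-0.307,0.55],[0,0,-0.006]]
    - [[-0.195,-0.307,0.6],[0,0,-0.006]]
    - [[-0.195,-0.307,0.63],[0,0,-0.006]]
    - [[-0.195,-0.307,0.65],[0,0,-0.006]]
    - [[-0.195,-0.307,0.656],[0,0,-0.006]]
    - [[-0.195,-0.307,0.66],[0,0,-0.006]]
    - [[-0.195,-0.307,0.66],[0,0,-0.006]]

```text
clock: 37.25
tcp_pos: [0.4675, -0.2641, 0.0287]
orientation: [0.339, 3.122, -0.0]
contact_force: [0.2, -0.2, -0.3]
grip_width: 0.0427
gripper_force: 25.8
```

Call:
servo_tool:
  commands:
    - [[0,0,0.004],[0,0,0]]
    - [[0,0,0.008],[0,0,0]]
    - [[0,0,0.008],[0,0,0]]

```text
clock: 37.55
tcp_pos: [0.4673, -0.2639, 0.0263]
orientation: [0.339, 3.123, 0.0]
contact_force: [0.6, 0.7, 2.2]
grip_width: 0.0424
gripper_force: 26.0
```

Call:
servo_tool:
  commands:
    - [[0,0,0],[0,0,0]]
    - [[0,0,0],[0,0,0]]
    - [[0,0,0],[0,0,0]]
    - [[0,0,0],[0,0,0]]
    - [[0,0,-0.1],[0,0,0]]
    - [[0,0,-0.3],[0,0,0]]
    - [[0,0,-0.85],[0,0,0]]
    - [[0,0,-0.85],[0,0,0]]
    - [[0,0,-0.85],[0,0,0]]
    - [[0,0,-0.85],[0,0,0]]
    - [[0,0,-0.85],[0,0,0]]
  claw: 0.35

```text
clock: 38.65
tcp_pos: [0.4673, -0.2638, 0.239]
orientation: [0.338, 3.122, 0.001]
contact_force: [0.4, 0.1, -0.7]
grip_width: 0.0556
gripper_force: 0.0
```

```bash
python3 -c "
from h import *
W=pts('top',grab('top','t3')[1]);tins(W,.013,.03,(.42,.5,-.31,-.22))
print([(np.round(q['uv']),q['confidence']) for q in r.boxes_of('top','biscuit_1')])
plan((.53,-.02,.25,77),(.6,.03,.30,82.9))"
```

```text
blob 201 c [ 464.3 -258.2] wh [41.5 34. ] ang 18.1 z 20.3
[(array([400., 274.]), 0.54)]
t 38.8 at [ 0.4663 -0.2633  0.2372] psi 77.6 F [ 0.58 -0.29  0.59] w 0.0553 j7 1.98
[-0.04, 1.005, -0.051] [0.0, -0.001, 0.007]  dist 5.0 rows, turn 0.1
[-0.271, 1.261, -0.251] [0.0, -0.001, -0.059]  dist 6.6 rows, turn 0.6
```

The biscuit is on the tray: top at 20 mm. Next is the lid: I'll go around its -y end and push from behind with closed fingers, clear of the clip.

Call:
servo_tool:
  commands:
    - [[-0.4,0.98,-0.1],[0,0,-0.059]]
    - [[-0.4,0.98,-0.1],[0,0,-0.059]]
    - [[-0.4,0.98,-0.1],[0,0,-0.059]]
    - [[-0.4,0.98,-0.1],[0,0,-0.059]]
    - [[-0.4,0.98,-0.1],[0,0,-0.059]]
    - [[-0.4,0.98,-0.1],[0,0,-0.059]]
    - [[-0.4,0.98,-0.1],[0,0,-0.059]]
    - [[-0.4,0.98,-0.1],[0,0,-0.059]]
  claw: 1

```text
clock: 39.55
tcp_pos: [0.6161, -0.0472, 0.2619]
orientation: [-0.195, -3.132, 0.002]
contact_force: [0.7, -1.2, -0.4]
grip_width: -0.0002
gripper_force: 0.0
```

```bash
python3 -c "
from h import *
p,d=grab('top','t4');W=pts('top',d)
# lid profile in box frame
m=(W[...,2]>.12)&(W[...,0]>.5)&(W[...,0]<.75)&(W[...,1]>.15)&(W[...,1]<.45)
P=W[m];a=np.radians(-7.1);q=P[:,:2]-[.5182,.3076]
X=q[:,0]*np.cos(a)+q[:,1]*np.sin(a);Y=-q[:,0]*np.sin(a)+q[:,1]*np.cos(a)
for lo in np.arange(.12,.3,.02):
    k=(P[:,2]>lo)&(P[:,2]<lo+.02)
    if k.any(): print(round(lo,2),k.sum(),np.round([X[k].min(),np.median(X[k]),X[k].max(),Y[k].min(),Y[k].max()],3))
plan((*bx(.14,-.085,.26),82.9),(*bx(.14,-.085,.235),82.9))"
```

```text
0.12 189 [ 0.067  0.077  0.084 -0.127  0.128]
0.14 198 [ 0.069  0.078  0.083 -0.127  0.13 ]
0.16 212 [ 0.07   0.079  0.084 -0.127  0.13 ]
0.18 90 [ 0.071  0.08   0.086 -0.127  0.129]
0.2 42 [ 0.072  0.077  0.087 -0.128  0.129]
0.22 30 [ 0.073  0.076  0.088 -0.128  0.129]
0.24 1248 [ 0.074  0.082  0.091 -0.127  0.131]
0.26 98 [ 0.083  0.086  0.09  -0.028  0.031]
0.28 219 [ 0.086  0.09   0.096 -0.029  0.032]
t 39.6 at [ 0.6159 -0.0481  0.2623] psi 82.8 F [-0.53 -0.98 -0.17] w -0.0001 j7 1.64
[0.006, 1.024, 0.008] [-0.001, -0.002, -0.001]  dist 5.1 rows, turn 0.0
[0.005, 1.024, 0.108] [-0.001, -0.002, -0.001]  dist 5.1 rows, turn 0.0
```

Call:
servo_tool:
  commands:
    - [[0.005,0.99,0],[0,0,0]]
    - [[0.005,0.99,0],[0,0,0]]
    - [[0.005,0.99,0],[0,0,0]]
    - [[0.005,0.99,0],[0,0,0]]
    - [[0.005,0.99,0],[0,0,0]]
    - [[0.005,0.99,0],[0,0,0]]
    - [[0.005,0.99,0],[0,0,0]]
    - [[0.005,0.99,0.108],[0,0,0]]
    - [[0.005,0.99,0.108],[0,0,0]]
    - [[0.005,0.99,0.108],[0,0,0]]

```text
clock: 40.6
tcp_pos: [0.6463, 0.1968, 0.2365]
orientation: [-0.199, -3.134, 0.002]
contact_force: [0.1, -0.3, -0.2]
grip_width: -0.0001
gripper_force: 0.0
```

```bash
python3 -c "
from h import *
W=[]
for t in (90,80,70,60,50,40,30,20,10,4,0):
    s=np.radians(t);rho=.12
    x=.075-rho*np.cos(s)+.007*np.sin(s)+.011; z=.1+rho*np.sin(s)+.007*np.cos(s)+.019
    W.append((*bx(x,-.085,z),82.9))
plan(*W)"
```

```text
t 40.6 at [0.6463 0.1968 0.2365] psi 82.7 F [ 0.13 -0.26 -0.24] w -0.0001 j7 1.28
[0.191, 0.036, -0.01] [-0.001, -0.001, -0.002]  dist 1.0 rows, turn 0.0
[0.275, 0.035, -0.007] [-0.001, -0.001, -0.002]  dist 1.4 rows, turn 0.0
[0.357, 0.035, 0.01] [-0.001, -0.001, -0.002]  dist 1.8 rows, turn 0.0
[0.435, 0.035, 0.041] [-0.001, -0.001, -0.002]  dist 2.2 rows, turn 0.0
[0.506, 0.035, 0.085] [-0.001, -0.001, -0.002]  dist 2.6 rows, turn 0.0
[0.569, 0.035, 0.141] [-0.001, -0.001, -0.002]  dist 2.9 rows, turn 0.0
[0.621, 0.035, 0.207] [-0.001, -0.001, -0.002]  dist 3.3 rows, turn 0.0
[0.661, 0.035, 0.28] [-0.001, -0.001, -0.002]  dist 3.6 rows, turn 0.0
[0.687, 0.035, 0.36] [-0.001, -0.001, -0.002]  dist 3.9 rows, turn 0.0
[0.696, 0.035, 0.409] [-0.001, -0.001, -0.002]  dist 4.0 rows, turn 0.0
[0.699, 0.035, 0.443] [-0.001, -0.001, -0.002]  dist 4.1 rows, turn 0.0
```

Call:
servo_tool:
  commands:
    - [[0.1,0.03,0],[0,0,0]]
    - [[0.191,0.035,-0.01],[0,0,0]]
    - [[0.235,0.035,-0.01],[0,0,0]]
    - [[0.275,0.035,-0.007],[0,0,0]]
    - [[0.316,0.035,0],[0,0,0]]
    - [[0.357,0.035,0.01],[0,0,0]]
    - [[0.396,0.035,0.025],[0,0,0]]
    - [[0.435,0.035,0.041],[0,0,0]]
    - [[0.47,0.035,0.063],[0,0,0]]
    - [[0.506,0.035,0.085],[0,0,0]]
    - [[0.538,0.035,0.113],[0,0,0]]
    - [[0.569,0.035,0.141],[0,0,0]]
    - [[0.595,0.035,0.174],[0,0,0]]
    - [[0.621,0.035,0.207],[0,0,0]]
    - [[0.641,0.035,0.243],[0,0,0]]
    - [[0.661,0.035,0.28],[0,0,0]]
    - [[0.674,0.035,0.32],[0,0,0]]
    - [[0.687,0.035,0.36],[0,0,0]]
    - [[0.696,0.035,0.4],[0,0,0]]
    - [[0.696,0.035,0.4],[0,0,0]]

```text
clock: 42.6
tcp_pos: [0.4737, 0.2294, 0.1349]
orientation: [-0.193, -3.133, 0.003]
contact_force: [-0.3, -0.0, 0.3]
grip_width: 0.0002
gripper_force: 0.0
```

```bash
python3 -c "
from h import *
plan((*bx(-.034,-.085,.126),82.9))"
```

```text
t 42.6 at [0.4737 0.2294 0.1349] psi 82.9 F [-0.29 -0.01  0.3 ] w 0.0002 j7 1.13
[-0.002, -0.007, 0.036] [-0.001, -0.001, 0.0]  dist 0.2 rows, turn 0.0
```

Call:
servo_tool:
  commands:
    - [[0,0,0.012],[0,0,0]]
    - [[0,0,0.024],[0,0,0]]
    - [[0,0,0.036],[0,0,0]]
    - [[0,0,0.036],[0,0,0]]

```text
clock: 43.0
tcp_pos: [0.4748, 0.2298, 0.1273]
orientation: [-0.194, -3.135, 0.0]
contact_force: [-0.1, 0.3, 0.3]
grip_width: 0.0004
gripper_force: 0.0
```

```bash
python3 -c "
from h import *
plan()
W=pts('top',grab('top','t5')[1]);tins(W,.09,.14,(.35,.65,.1,.5))"
```

```text
t 43.0 at [0.4748 0.2298 0.1273] psi 82.9 F [-0.13  0.29  0.32] w 0.0004 j7 1.13
blob 4958 c [520.5 308.8] wh [257.9 158.6] ang 82.8 z 108.7
```

View pics/t5.png

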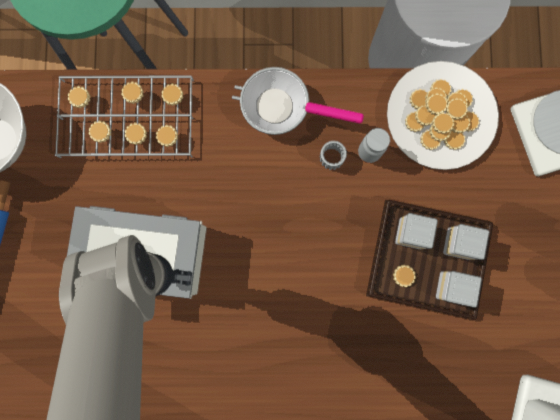

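The lid is almost shut, and the tray holds three upright tins and the biscuit. I'll press the lid home.

Call:
servo_tool:
  commands:
    - [[0.04,0,0.004],[0,0,0]]
    - [[0.04,0,0.008],[0,0,0]]
    - [[0.04,0,0.012],[0,0,0]]
    - [[0.04,0,0.012],[0,0,0]]

```text
clock: 43.45
tcp_pos: [0.4643, 0.2312, 0.1263]
orientation: [-0.194, -3.134, -0.002]
contact_force: [-6.3, -3.0, 20.7]
grip_width: -0.0006
gripper_force: 10.6
```

```bash
python3 -c "
from h import *
W=[(*bx(-.124,0,.165),82.9)]
for t in (100,90,80,70,60,50,40,30,20,10,0,-5):
    s=np.radians(t);rho=.028
    x=-.082-rho*np.sin(s)-.003*np.cos(s)-.011; z=.103-rho*np.cos(s)+.003*np.sin(s)+.019
    W.append((*bx(x,0,z),82.9))
plan(*W)"
```

```text
t 43.5 at [0.4643 0.2312 0.1263] psi 82.9 F [-6.35 -3.02 20.71] w -0.0006 j7 1.12
[0.32, 0.33, -0.154] [0.001, -0.001, 0.0]  dist 2.4 rows, turn 0.0
[0.304, 0.33, -0.013] [0.001, -0.001, 0.0]  dist 2.2 rows, turn 0.0
[0.308, 0.33, 0.006] [0.001, -0.001, 0.0]  dist 2.3 rows, turn 0.0
[0.308, 0.33, 0.025] [0.001, -0.001, 0.0]  dist 2.3 rows, turn 0.0
[0.305, 0.33, 0.045] [0.001, -0.001, 0.0]  dist 2.3 rows, turn 0.0
[0.298, 0.33, 0.063] [0.001, -0.001, 0.0]  dist 2.2 rows, turn 0.0
[0.289, 0.33, 0.081] [0.001, -0.001, 0.0]  dist 2.2 rows, turn 0.0
[0.277, 0.33, 0.096] [0.001, -0.001, 0.0]  dist 2.2 rows, turn 0.0
[0.262, 0.33, 0.109] [0.001, -0.001, 0.0]  dist 2.2 rows, turn 0.0
[0.245, 0.33, 0.119] [0.001, -0.001, 0.0]  dist 2.1 rows, turn 0.0
[0.227, 0.33, 0.126] [0.001, -0.001, 0.0]  dist 2.1 rows, turn 0.0
[0.207, 0.33, 0.13] [0.001, -0.001, 0.0]  dist 2.1 rows, turn 0.0
[0.198, 0.33, 0.13] [0.001, -0.001, 0.0]  dist 2.0 rows, turn 0.0
```

Call:
servo_tool:
  commands:
    - [[0,0,-0.16],[0,0,0]]
    - [[0,0,-0.16],[0,0,0]]
    - [[0.32,0.33,-0.16],[0,0,0]]
    - [[0.32,0.33,-0.16],[0,0,0]]
    - [[0.32,0.33,-0.16],[0,0,0]]
    - [[0.32,0.33,-0.16],[0,0,0]]
    - [[0.32,0.33,-0.16],[0,0,0]]

```text
clock: 44.15
tcp_pos: [0.3955, 0.3224, 0.1644]
orientation: [-0.193, -3.136, 0.001]
contact_force: [-0.3, 0.2, -0.1]
grip_width: -0.0
gripper_force: 0.0
```

```bash
python3 -c "
from h import *
W=pts('side',grab('side','s6')[1]);p=cv2.imread('pics/s6.png');cv2.imwrite('pics/s6c.png',cv2.resize(p[100:220,190:310],None,fx=5,fy=5))
W=[]
for t in (100,90,70,50,30,10,0,-5):
    s=np.radians(t);rho=.028
    x=-.082-rho*np.sin(s)-.003*np.cos(s)-.011; z=.103-rho*np.cos(s)+.003*np.sin(s)+.019
    W.append((*bx(x,0,z),82.9))
plan(*W)"
```

```text
t 44.2 at [0.3961 0.3218 0.1645] psi 82.9 F [0.71 0.2  0.51] w -0.0003 j7 0.84
[-0.011, 0.004, 0.139] [-0.0, 0.0, -0.0]  dist 0.7 rows, turn 0.0
[-0.008, 0.004, 0.158] [-0.0, 0.0, -0.0]  dist 0.8 rows, turn 0.0
[-0.01, 0.004, 0.197] [-0.0, 0.0, -0.0]  dist 1.0 rows, turn 0.0
[-0.026, 0.004, 0.233] [-0.0, 0.0, -0.0]  dist 1.2 rows, turn 0.0
[-0.053, 0.004, 0.261] [-0.0, 0.0, -0.0]  dist 1.3 rows, turn 0.0
[-0.088, 0.004, 0.278] [-0.0, 0.0, -0.0]  dist 1.5 rows, turn 0.0
[-0.108, 0.004, 0.282] [-0.0, 0.0, -0.0]  dist 1.5 rows, turn 0.0
[-0.117, 0.004, 0.283] [-0.0, 0.0, -0.0]  dist 1.5 rows, turn 0.0
```

View pics/s6c.png

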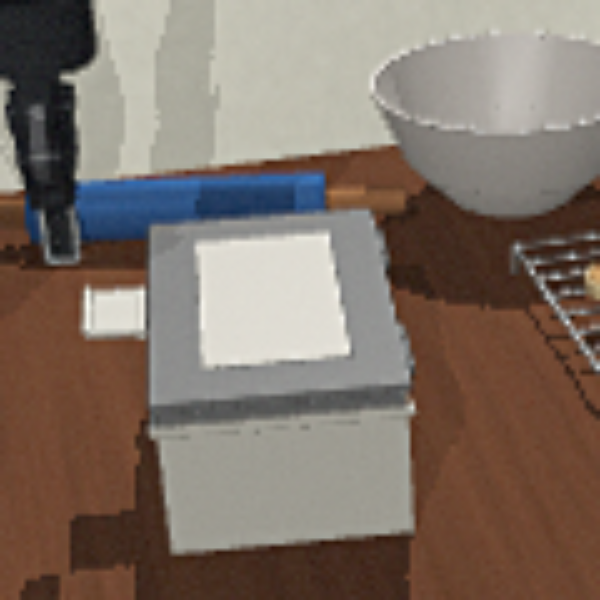

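The lid is flat shut and the clip sticks out in front at (115,310) in the crop. I'm folding it down along its arc.

Call:
servo_tool:
  commands:
    - [[-0.011,0.004,0.09],[0,0,0]]
    - [[-0.01,0.004,0.139],[0,0,0]]
    - [[-0.008,0.004,0.158],[0,0,0]]
    - [[-0.009,0.004,0.178],[0,0,0]]
    - [[-0.01,0.004,0.197],[0,0,0]]
    - [[-0.018,0.004,0.215],[0,0,0]]
    - [[-0.026,0.004,0.233],[0,0,0]]
    - [[-0.04,0.004,0.248],[0,0,0]]
    - [[-0.053,0.004,0.261],[0,0,0]]
    - [[-0.07,0.004,0.27],[0,0,0]]
    - [[-0.088,0.004,0.28],[0,0,0]]
    - [[-0.1,0.004,0.285],[0,0,0]]
    - [[-0.108,0.004,0.288],[0,0,0]]
    - [[-0.108,0.004,0.288],[0,0,0]]
    - [[-0.108,0.004,0.288],[0,0,0]]

```text
clock: 45.7
tcp_pos: [0.4231, 0.3204, 0.0927]
orientation: [0.194, 3.135, 0.001]
contact_force: [0.6, 0.8, 0.1]
grip_width: 0.0001
gripper_force: 0.0
```

```bash
python3 -c "
from h import *
plan((*bx(-.0955,0,.092),82.9))"
```

```text
t 45.7 at [0.4231 0.3204 0.0927] psi 82.9 F [0.56 0.78 0.11] w 0.0001 j7 0.95
[-0.002, -0.004, 0.003] [0.0, 0.001, 0.0]  dist 0.0 rows, turn 0.0
```

Call:
servo_tool:
  commands:
    - [[-0.008,0,0.01],[0,0,0]]
    - [[-0.016,0,0.02],[0,0,0]]
    - [[-0.024,0,0.02],[0,0,0]]
    - [[-0.024,0,0.02],[0,0,0]]

```text
clock: 46.1
tcp_pos: [0.4252, 0.3203, 0.087]
orientation: [-0.19, -3.13, 0.002]
contact_force: [-10.8, 1.8, 7.6]
grip_width: 0.0001
gripper_force: 5.3
```

Call:
servo_tool:
  commands:
    - [[-0.004,0,0],[0,0,0]]
    - [[-0.007,0,0],[0,0,0]]
    - [[-0.007,0,0],[0,0,0]]

```text
clock: 46.4
tcp_pos: [0.4253, 0.3202, 0.0869]
orientation: [-0.189, -3.127, 0.003]
contact_force: [-15.8, 0.8, 11.1]
grip_width: -0.0
gripper_force: 7.8
```

Call:
servo_tool:
  commands:
    - [[0.1,0,0],[0,0,0]]
    - [[0.4,0,-0.1],[0,0,0]]
    - [[0.4,-0.5,-0.8],[0,0,0]]
    - [[0.2,-0.98,-0.8],[0,0,0]]
    - [[0.2,-0.98,-0.8],[0,0,0]]
    - [[0.2,-0.98,-0.8],[0,0,0]]
    - [[0.2,-0.98,-0.8],[0,0,0]]
    - [[0.2,-0.98,-0.8],[0,0,0]]
    - [[0.2,-0.98,-0.8],[0,0,0]]

```text
clock: 47.3
tcp_pos: [0.3516, 0.0791, 0.2897]
orientation: [0.202, 3.132, 0.007]
contact_force: [-0.7, 1.2, -0.0]
grip_width: 0.0001
gripper_force: 0.0
```

```bash
python3 -c "
from h import *
plan()
pt,dt=grab('top','t7');W=pts('top',dt);tins(W,.06,.14,(.35,.65,.1,.5))
m=(W[...,2]>.04)&(W[...,2]<.14)&(W[...,1]>.15)&(W[...,1]<.45)&(W[...,0]>.35)&(W[...,0]<.65)
P=W[m];a=np.radians(-7.1);q=P[:,:2]-[.5182,.3076];X=q[:,0]*np.cos(a)+q[:,1]*np.sin(a)
Y=-q[:,0]*np.sin(a)+q[:,1]*np.cos(a)
for k,n in((abs(Y)<.025,'mid'),(abs(Y)>.05,'side')): print(n,X[k].min(),[ (round(x,4),round(z,4)) for x,z in sorted(zip(X[k],P[k,2]))[:12]])
k=(X<-.05)&(X>-.07);print('front z',np.median(P[k,2]));k=(X>.05)&(X<.07);print('back z',np.median(P[k,2]))
p,_=grab('side','s7');s=p[90:230,180:320,::-1];t=pt[190:320,50:215,::-1]
cv2.imwrite('pics/c7.png',np.hstack([cv2.resize(s,(400,400)),cv2.resize(t,(400,400))]))"
```

```text
t 47.3 at [0.3516 0.0791 0.2897] psi 82.6 F [-0.69  1.17 -0.01] w 0.0001 j7 0.9
blob 9860 c [516.  308.8] wh [256.7 167.4] ang 83.0 z 108.6
mid -0.08607640535964975 [(np.float64(-0.0861), np.float64(0.0695)), (np.float64(-0.0858), np.float64(0.07)), (np.float64(-0.0848), np.float64(0.1044)), (np.float64(-0.0847), np.float64(0.1037)), (np.float64(-0.0846), np.float64(0.1069)), (np.float64(-0.0844), np.float64(0.1047)), (np.float64(-0.0844), np.float64(0.1066)), (np.float64(-0.0843), np.float64(0.108)), (np.float64(-0.0843), np.float64(0.1055)), (np.float64(-0.0842), np.float64(0.1044)), (np.float64(-0.0841), np.float64(0.1044)), (np.float64(-0.084), np.float64(0.105))]
side -0.07802102053308643 [(np.float64(-0.078), np.float64(0.0935)), (np.float64(-0.0775), np.float64(0.1043)), (np.float64(-0.0774), np.float64(0.1064)), (np.float64(-0.0774), np.float64(0.1059)), (np.float64(-0.0773), np.float64(0.1054)), (np.float64(-0.0773), np.float64(0.1067)), (np.float64(-0.0772), np.float64(0.1078)), (np.float64(-0.0772), np.float64(0.1056)), (np.float64(-0.0772), np.float64(0.1053)), (np.float64(-0.0772), np.float64(0.105)), (np.float64(-0.0771), np.float64(0.1078)), (np.float64(-0.0771), np.float64(0.1069))]
front z 0.10816332084052305
back z 0.10810970855086532
```

View pics/c7.png

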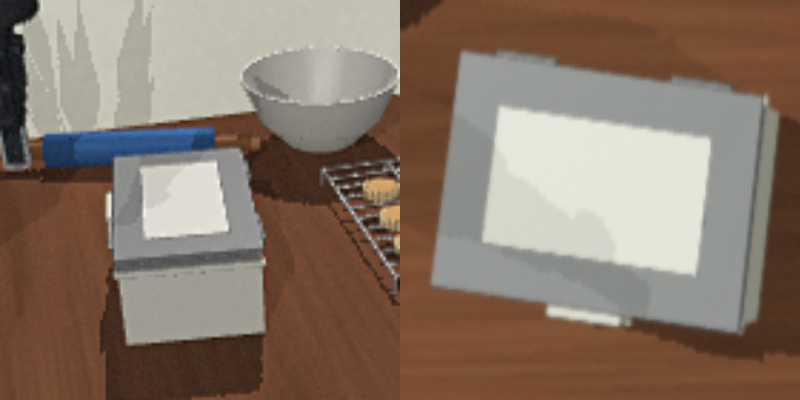

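```bash
python3 -c "
from h import *
W=pts('top',grab('top')[1]);tins(W,.07,.102,(.35,.8,-.5,.12));tins(W,.007,.022,(.38,.8,-.4,.15))"
```

```text
blob 100 c [ 734.8 -187.6] wh [49.  22.4] ang 57.5 z 79.4
blob 851 c [ 559.1 -279.4] wh [62.1 59.8] ang 77.2 z 91.9
blob 891 c [ 535.7 -384.3] wh [62.6 59.7] ang 77.2 z 91.8
blob 916 c [ 439.6 -363.9] wh [63.4 59.5] ang 77.1 z 91.9
blob 1386 c [ 752.1 -321. ] wh [158.2  93.3] ang 89.5 z 16.2
blob 124 c [ 557.  -239.4] wh [27.2 71.3] ang 88.7 z 9.2
blob 72 c [ 500.8 -238.6] wh [24.9 42.7] ang 28.7 z 9.0
blob 328 c [ 458.5 -252.3] wh [89.2 64.2] ang 83.3 z 11.2
```

View pics/t7.png

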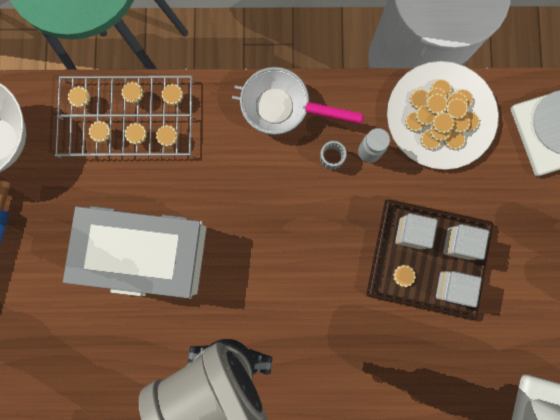

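The box is shut with its clip down at (128,292). The tray holds three upright tins and the biscuit at (404,276), and the cutter and shaker haven't moved.

```bash
python3 -c "
from h import *
print(r.hand_in())"
```

```text
the job is handed in; nothing more can be done
None
```

I handed the job in at about 47 s: the one packed tin is in the box with its lid shut and clip folded down, the three empty tins and the loose biscuit are on the tray, and the cutter and shaker weren't touched; no verdict came back.

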